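# Free the carton knife jammed in the tin chute

### The job

A closed carton knife has slid into the tin chute on the desk and is jammed across its funnel, its ends caught under the two green flanges. Push it back up the slope along the chute floor until it is wholly clear of the flanges, lift it out, and set it down gently so that it lies flat on the floor of the blue tray. Leave all the other things on the desk, including the tin waiting at the chute's outlet, where they are.

Things in the scene. Friction and masses are not known exactly. Their poses are not given: they have to be found in the camera images.
- chute_floor (a point): Fixed grey sheet-steel tin chute with green flanges. This point is on its floor surface, on the centre line, at the low outlet end, 35 mm above the desk. x runs uphill along the floor (rising at 0.21 rad, away from the robot), y left across the chute, z square out of the floor. The floor runs from x = 0 to 310 mm, open at the top; an end stop 14 mm high stands at x = 0.
- chute_lane (a point): Point on the floor's centre line 45 mm up from the outlet, same axes as chute_floor: the middle of the narrow lane, 72 mm wide inside, x = 0 to 90 mm from the outlet. From there the walls spread evenly as a funnel to 152 mm inside at 160 mm. Walls are 6 mm thick and 36 mm high (funnel walls 26). A lying tin waits in the lane, from 2 to 55 mm.
- chute_flange (a point): Point on the floor's centre line 175 mm up from the outlet, same axes as chute_floor: level with the upper edge of the two flat green flanges. They cover the funnel's shoulders from 90 to 175 mm up from the outlet, undersides 26 mm above the floor, 4 mm thick, reaching in to y = +36 and -36 mm: between them an open slot 72 mm wide is left.
- chute_hopper (a point): Point on the floor's centre line 230 mm up from the outlet, same axes as chute_floor: in the open hopper uphill of the flanges, 160 mm wide inside, reaching to 310 mm, nothing above it.
- knife: The closed carton knife: a rigid orange plastic bar with a black end, 116 mm long (its y axis), 22 mm wide (x), 20 mm thick (z), 60 to 130 g. Origin at the centre of its underside. It starts flat on the sloping floor across the funnel, about 0.14 rad askew, its middle about 140 mm up from the outlet, its ends under the flanges. Friction holds it wherever it is left on the slope.
- knife_mid (a point): The centre of the carton knife, 10 mm above its underside; axes as the knife's.
- knife_left (a point): The middle of the knife's end face at its own +y end (58 mm from its centre).
- knife_right (a point): The middle of the knife's end face at its own -y end (58 mm from its centre).
- tray_in (a point): The fixed blue open tray beside the chute, 200 mm (its x) by 140 mm (its y) outside and 45 mm high, walls 4 mm; this point is the centre of its inner floor, about 4 mm above the desk. An open brown carton of the same plan size with a roll of tape in it stands on the chute's other side; which is on which side varies.
- tin_out: The red tin lying across the chute's lane against the end stop, 52 mm diameter, 66 mm long; origin at its middle. Leave it there.
- tin_a: A standing tin, 54 mm diameter, 66 mm high, red label, behind the chute. Origin under its centre.
- tin_b: A standing tin, 54 mm diameter, 66 mm high, green label, behind the chute. Origin under its centre.
- cup: A white mug, 76 mm wide, 90 mm high, beyond the left-hand tray or carton. Origin under its centre.
- stamp: A round wooden hand stamp, 40 mm foot, 70 mm high, beyond the right-hand tray or carton. Origin under its centre.
- tape: A roll of amber tape, 90 mm outside diameter, 24 mm high, lying in the brown carton. Origin under its centre.
Mind the look-alikes: they are no part of the job. Several things have the shape of the knife; the one meant has the colours described above.

How it is judged:
On the way, in this order (a step that is already met when the one before it is completed fails the run):
1. the knife has been pushed up the chute floor until both its ends are wholly uphill of the flanges (end centres more than 186 mm up from the outlet), while it lies on the floor (x of each of knife_left, knife_right in the frame of chute_floor above 0.186 m and x of knife_mid in the frame of chute_floor below 0.3 m and z of knife_mid in the frame of chute_floor between 0 and 0.02 m), for 0.1 s.
2. the knife is lifted out above the chute's walls (centre more than 50 mm above the chute floor) (z of knife_mid in the frame of chute_floor above 0.05 m), for 0.05 s.
At the end, for the whole second after the job is handed in: The knife lies on the floor of the blue tray, inside its walls (its centre within 88 mm of the tray's centre along the tray and 58 mm across it, and less than 20 mm above the inner floor), at rest and released, clear of the chute (x of knife_mid in the frame of tray_in between -0.088 and 0.088 m and y of knife_mid in the frame of tray_in between -0.058 and 0.058 m and z of knife_mid in the frame of tray_in between 0 and 0.02 m and linear speed of knife below 0.02 m/s and angular speed of knife below 0.2 rad/s and contact force between the fingers and knife below 0.05 N); the robot touches nothing.
It fails at once if any of the other loose things (tins, cup, stamp, tape roll) is moved more than 40 mm from where it stood (distance of any of tin_out, tin_a, tin_b, cup, stamp, tape from where it was at the start of the episode above 0.04 m).
It fails at once if the knife is dropped or thrown into the blue tray (faster than 0.8 m/s with its middle over the tray and below 50 mm) (horizontal distance between knife_mid and tray_in below 0.09 m and height (world z) of knife_mid below 0.05 m and linear speed of knife above 0.8 m/s).
It also fails if it takes over 50 s, if anything falls off the work surface, if the arm or the gripper's body presses on something with over 40 N, if the wrist force passes 120 N, or if a joint passes its speed limit or range.

### The arm

A 6-joint arm with a two-finger parallel gripper is mounted at the origin on the work surface. World frame = base frame: x ahead of the robot, y to its left, z up, the work surface at z = 0. Lengths are in m, angles in rad, forces in N, time in s.
With the tool pointing down it reaches from about 0.35 to 0.875 m from the base axis. Payload 4.2 kg.
Tool frame: the origin (TCP) lies on the centre line of the jaws, within the pads' length; the fingertips stand 11 mm ahead of it and the grasp point (between the pads) lies 8 mm behind it; z points along the fingers, y is the direction in which the jaws open and shut (so a half turn about z gives the same grasp; the last joint's range is limited). The gripper opens to 87 mm and grips with 3 to 60 N. Pads are 19 mm wide; open, the fingers measure 117 mm over their backs; the gripper's body (75 mm by 190 mm) begins 51 mm behind the grasp point.
Start: joints at [1.426, 0.385, 0.008, 0, -1.194, -0.259], TCP at [0.246, 0.575, 0.234] pointing down, gripper open.
Joint ranges: [-3.14, 3.14], [-1.21, 2.06], [-1.07, 1.41], [-3.16, 2.05], [-2.99, -0.16], [-3.1, 3.1]. Speed limits (rad/s): [2.79, 2.79, 3.14, 3.14, 3.14, 3.14].

### API

Orientations are given as a unit quaternion [x, y, z, w].
In Python, from plant import arm gives the robot as it stands.
- The arm moves only by the tool jog_arm, never from a script. Its argument "rows" is a list of rows, each an object with "fingers": the gripper command: -1 is shut, 1 is fully open, values between are in proportion; "dp": the shift along the tool's x, y, z in m, a list of three; "twist": the turn about the tool's z in degrees. In form: [{"fingers": fingers, "dp": [x, y, z], "twist": twist}, ...]. A call has 1 to 20 rows; each row is the pose to reach, as a shift and turn from the pose commanded when the call began, along the tool's axes at that moment; what a row does not reach only later rows make up. A row lasts 1/12 s, in which the tool goes at most 41.7 mm and 7.16 degrees, less where a joint would pass 70% of its speed; a pose out of reach is approached as far as the arm can. A call with a gripper value outside its range is refused whole. The fingers move at their own pace and stop on an object; "grip_force" is the grip in N (left out, the last holds). Time passes only in rows, so rows that repeat a pose let the fingers close. It gives the time, the measured TCP pose, the force and the opening at its end, in the units of the state.
- arm.get_obs(): the state, without advancing time (a new reading comes with each control period).
- arm.read_camera(name): name is "side" or "top" or "wrist"; returns a dict with "pixels" (480x640x3 uint8, blue, green, red), "fx", "fy", "cx", "cy" (pixels), "origin" and "rotation" of the camera in the world. Camera axes: x right, y down, z forward; pixel columns grow to the right and rows downward; lengths in m; the calibration is good to about 2 mm. A picture is of the moment at which its call begins. There is no depth.
- arm.close_job(): hands the job in, once; it reports no verdict.
Trained networks look in a picture, given as the dict that the camera call returned (one of the last four; its "shot" number tells which), for a name from the list of things; names that differ only in an ending like _2 or _b are one class to them, and where a whole thing is asked for, a point or a joint stands for the part that bears it (a point fixed in the world has none). Each returns a list of dicts, best first, with "score" (0 to 1); they miss things now and then, are a little off and sometimes report something else, mostly with a low value. They report only what shows in the picture. A call takes as long as a camera call. They do not tell look-alikes from the thing itself.
- arm.spot_in(picture, query): "point" ([x, y, z] in m, in world coordinates, good to about 4 mm: the middle of the surface that is visible of it).
- arm.silhouettes(picture, query): "pixels" (480x640 bool, what is visible of it).
- arm.pinpoint(picture, query): "point" ([x, y, z] in m, in world coordinates, good to about 4 mm: a listed point, or the origin of a listed thing).
The state is a dict: "time": time; "qpos": joint angles; "qd": joint speeds; "effort": joint torques, N m; "eef_pos": TCP position; "eef_rot": TCP orientation; "ft_force": force on the tool from outside, world axes, zero at the start; "ft_torque": the same for the moment, N m; "finger_gap": finger opening in m.
Only numpy, scipy, OpenCV 4.12 (cv2) and the standard library are available. Lean on these libraries where they do the work, as an engineer would, in place of code of your own. Each camera call takes 0.05 s, during which the arm holds its last target. There are 200 camera calls.

## Working session

There is one attempt and no reset: what is moved stays moved. The work goes in short steps, Python scripts to look and compute and a tool call to move; the robot and the scene stay as the last step left them, time stands still between calls to the robot, and variables do not carry over. Pictures are saved under pics/ and viewed, on a budget of 10 in all, crops included, one or two more only if the job needs it, and the job is handed in when it is done.

Besides the shell and the picture viewer there is one more tool, called by a JSON object that holds its "name" and its "arguments", one argument or row to a line. jog_arm: Moves the arm, as the interface text tells. Its arguments: {"type":"object","properties":{"rows":{"type":"array","items":{"type":"object","properties":{"fingers":{"type":"number"},"dp":{"type":"array","items":{"type":"number"}},"twist":{"type":"number"}}}},"grip_force":{"type":"number"}},"required":["rows"]}

```bash
mkdir -p pics; ls
cat > h.py <<'E'
from plant import arm
import numpy as np, cv2
def proj(p,P):
    c=np.array(p["rotation"]).T@(np.array(P)-np.array(p["origin"])); return p["fx"]*c[0]/c[2]+p["cx"],p["fy"]*c[1]/c[2]+p["cy"]
def ray(p,u,v,z):
    d=np.array(p["rotation"])@np.array([(u-p["cx"])/p["fx"],(v-p["cy"])/p["fy"],1]); o=np.array(p["origin"]); return o+d*(z-o[2])/d[2]
def r(x): return np.round(x,4).tolist()
E
python3 - <<'E'
from h import *
o=arm.get_obs(); print({k:r(v) for k,v in o.items()})
for n in ["top","side"]:
    p=arm.read_camera(n); cv2.imwrite(f"pics/{n}0.png",p["pixels"]); print(n,r(p["origin"]),r(p["rotation"]),p["fx"],p["cx"],p["cy"])
    for q in ["chute_floor","chute_lane","chute_flange","chute_hopper","knife","knife_mid","knife_left","knife_right","tray_in","tin_out"]:
        print(q,[(r(d["point"]),round(d["score"],2),[int(x) for x in proj(p,d["point"])]) for d in arm.pinpoint(p,q)][:4])
E
```

```text
pics
{'time': 0.0, 'qpos': [1.4256, 0.3856, 0.0066, -0.0005, -1.194, -0.2586], 'qd': [0.0011, 0.0011, 0.0009, 0.0004, -0.0016, -0.0014], 'effort': [-0.0005, -39.0669, 18.7401, 4.2199, 0.0109, -0.0002], 'eef_pos': [0.2453, 0.5742, 0.2325], 'eef_rot': [0.9797, -0.2006, -0.0002, 0.0011], 'ft_force': [0.0744, 0.2102, 0.3203], 'ft_torque': [0.021, 0.0424, 0.0285], 'finger_gap': 0.0869}
top [0.4082, -0.0004, 0.9768] [-0.7047, 0.706, -0.054, 0.0457] 458.50878683837317 328.41196051678253 233.64168070223263
chute_floor []Traceback (most recent call last):
  File "<stdin>", line 6, in <module>
  File "h.py", line 4, in proj
    c=np.array(p["rotation"]).T@(np.array(P)-np.array(p["origin"])); return p["fx"]*c[0]/c[2]+p["cx"],p["fy"]*c[1]/c[2]+p["cy"]
      ~~~~~~~~~~~~~~~~~~~~~~~~~^^~~~~~~~~~~~~~~~~~~~~~~~~~~~~~~~~~~
ValueError: matmul: Input operand 1 has a mismatch in its core dimension 0, with gufunc signature (n?,k),(k,m?)->(n?,m?) (size 3 is different from 4)
```

```bash
cat > h.py <<'E'
from plant import arm
import numpy as np, cv2
from scipy.spatial.transform import Rotation as Ro
def R(p): return Ro.from_quat(p["rotation"]).as_matrix()
def proj(p,P):
    c=R(p).T@(np.array(P)-np.array(p["origin"])); return p["fx"]*c[0]/c[2]+p["cx"],p["fy"]*c[1]/c[2]+p["cy"]
def rayd(p,u,v): return R(p)@np.array([(u-p["cx"])/p["fx"],(v-p["cy"])/p["fy"],1])
def ray(p,u,v,z):
    d=rayd(p,u,v); o=np.array(p["origin"]); return o+d*(z-o[2])/d[2]
def r(x): return np.round(x,4).tolist()
E
python3 - <<'E'
from h import *
for n in ["top","side"]:
    p=arm.read_camera(n); cv2.imwrite(f"pics/{n}0.png",p["pixels"]); print(n,r(p["origin"]),r(p["rotation"]),p["fx"],p["cx"],p["cy"])
    for q in ["chute_floor","chute_lane","chute_flange","chute_hopper","knife","knife_mid","knife_left","knife_right","tray_in","tin_out"]:
        print(q,[(r(d["point"]),round(d["score"],2),[int(x) for x in proj(p,d["point"])]) for d in arm.pinpoint(p,q)][:4])
E
```

```text
top [0.4082, -0.0004, 0.9768] [-0.7047, 0.706, -0.054, 0.0457] 458.50878683837317 328.41196051678253 233.64168070223263
chute_floor []
chute_lane [([0.3975, 0.0446, 0.043], 0.91, [300, 304])]
chute_flange []
chute_hopper [([0.5771, 0.0572, 0.0836], 0.66, [293, 212]), ([0.4491, -0.359, 0.0064], 0.65, [492, 278])]
knife [([0.4948, 0.0452, 0.0597], 0.94, [300, 255]), ([0.5879, -0.1351, 0.0133], 0.85, [385, 213]), ([0.2686, 0.2268, 0.0106], 0.79, [211, 368]), ([0.429, -0.1602, 0.013], 0.66, [399, 288])]
knife_mid [([0.4935, 0.0453, 0.0757], 0.94, [299, 255]), ([0.4243, -0.1682, 0.0098], 0.71, [403, 290]), ([0.5907, -0.1475, 0.0099], 0.7, [391, 212]), ([0.2571, 0.2273, 0.0133], 0.68, [210, 374])]
knife_left [([0.4807, 0.1093, 0.0731], 0.96, [267, 261]), ([0.545, -0.1834, 0.0092], 0.91, [408, 233]), ([0.2264, 0.2765, 0.0086], 0.8, [186, 389]), ([0.3972, -0.1142, 0.0101], 0.77, [377, 303])]
knife_right [([0.2871, 0.1719, 0.006], 0.95, [239, 358]), ([0.5011, -0.0126, 0.0754], 0.83, [329, 251]), ([0.6371, -0.1124, 0.0055], 0.78, [374, 192]), ([0.4478, -0.2228, 0.0077], 0.69, [428, 279])]
tray
[... 836 characters left out ...]
, [377, 298]), ([0.4185, -0.1719, 0.0131], 0.62, [319, 344]), ([0.4922, 0.0424, 0.0685], 0.6, [295, 247])]
knife_left [([0.4, -0.1147, 0.0106], 0.92, [297, 329]), ([0.5408, -0.1826, 0.0132], 0.81, [370, 321]), ([0.2332, 0.2742, 0.0065], 0.68, [153, 247]), ([0.4858, 0.1031, 0.0731], 0.54, [279, 230])]
knife_right [([0.4463, -0.223, 0.008], 0.9, [344, 357]), ([0.6354, -0.1126, 0.0095], 0.83, [385, 282]), ([0.5056, -0.0144, 0.0764], 0.77, [313, 258]), ([0.2853, 0.1722, 0.0118], 0.74, [190, 264])]
tray_in [([0.4507, 0.3676, 0.0047], 0.65, [218, 193]), ([0.5284, 0.0528, 0.0728], 0.46, [306, 237]), ([0.7126, -0.3051, 0.0012], 0.27, [468, 328])]
tin_out [([0.375, 0.0439, 0.0663], 0.58, [248, 269])]
```

View pics/top0.png

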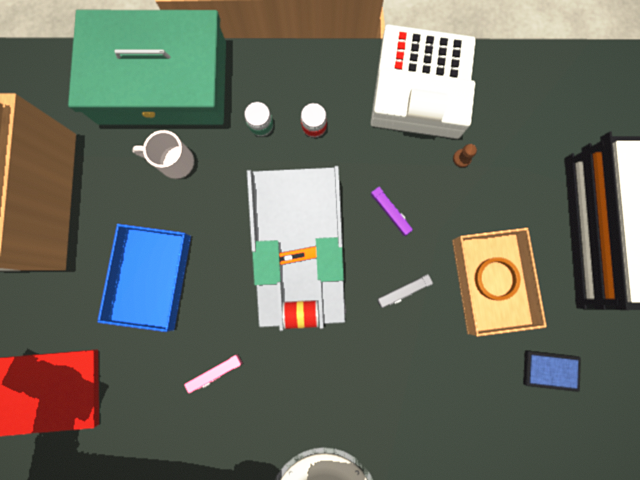

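View pics/side0.png

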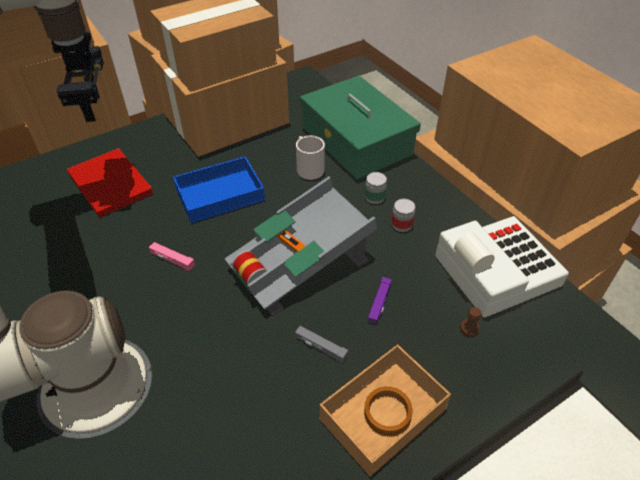

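```bash
cat >> h.py <<'E'
# chute: lane & flange & hopper points fitted
def chute(P0,yaw):
    M=(Ro.from_euler("z",yaw)*Ro.from_euler("y",-0.21)).as_matrix(); return np.array(P0),M
def tocmd(o,goal,yaw):
    """dp in tool axes and twist for TCP goal & tool-x yaw (world)"""
    T=Ro.from_quat(o["eef_rot"]).as_matrix(); y0=np.arctan2(T[1,0],T[0,0])
    return r(T.T@(np.array(goal)-o["eef_pos"])),round(-np.degrees((yaw-y0+np.pi)%(2*np.pi)-np.pi),1)
E
python3 - <<'E'
from h import *
from scipy.optimize import least_squares
xs=[.045,.045,.175,.23,.23,0]
W=np.array([[.3975,.0446,.043],[.3987,.0472,.0462],[.5302,.0554,.0696],[.5771,.0572,.0836],[.5813,.0534,.0852],[.3576,.0387,.0365]])
def f(v):
    P,M=chute([v[0],v[1],.035],v[2]); return (P+np.outer(xs,M[:,0])-W).ravel()
s=least_squares(f,[.35,.04,.05]);print(r(s.x),r(s.fun.reshape(-1,3)))
P,M=chute([s.x[0],s.x[1],.035],s.x[2])
for n in ["top"]:
    p=arm.read_camera(n)
    im=p["pixels"].copy()
    c=lambda x,y,z:P+M@np.array([x,y,z])
    for q in [(0,0,0),(.175,.036,.03),(.175,-.036,.03),(.09,.036,.03),(.09,-.036,.03),(.31,.08,.036),(.31,-.08,.036),(.31,0,0)]:
        cv2.circle(im,[int(round(t)) for t in proj(p,c(*q))],1,(255,0,255),-1)
    cv2.imwrite("pics/crop.png",cv2.resize(im[150:345,230:370],None,fx=4,fy=4,interpolation=cv2.INTER_CUBIC)[:,:800][:780] if 0 else cv2.resize(im[155:340,235:365],None,fx=3.2,fy=3.2,interpolation=cv2.INTER_CUBIC))
for k in [[.4807,.1093,.0731],[.4858,.1031,.0731],[.5011,-.0126,.0754],[.5056,-.0144,.0764],[.4935,.0453,.0757],[.4922,.0424,.0685]]: print(r(M.T@(np.array(k)-P)))
E
```

```text
[0.3558, 0.0416, 0.0665] [[0.0022, -0.0001, 0.0014], [0.001, -0.0027, -0.0018], [-0.0036, -0.0025, 0.0019], [0.0032, -0.0007, -0.0007], [-0.001, 0.0031, -0.0023], [-0.0018, 0.0029, -0.0015]]
[0.1342, 0.0593, 0.0103]
[0.1388, 0.0528, 0.0094]
[0.1467, -0.0637, 0.01]
[0.1512, -0.0658, 0.0101]
[0.1431, -0.0054, 0.0111]
[0.1401, -0.0082, 0.0044]
```

View pics/crop.png

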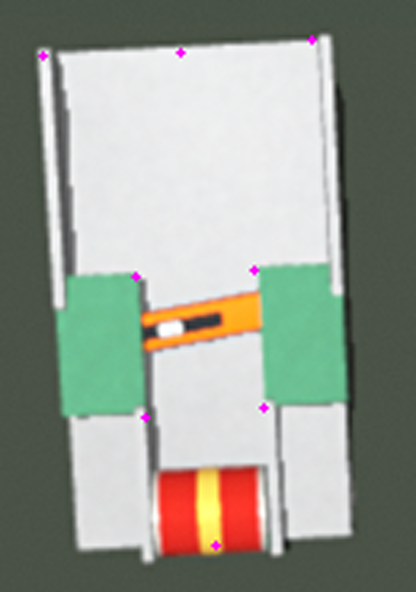

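```bash
cat >> h.py <<'E'
P,M=chute([.3558,.0425,.035],.043)
c=lambda x,y,z:P+M@np.array([x,y,z])
E
python3 - <<'E'
from h import *
o=arm.get_obs(); g=c(.105,-.002,0); print(r(g)); g[2]=.17
print(tocmd(o,g,.043))
E
```

```text
[0.4585, 0.0449, 0.0569]
([0.404, 0.4035, 0.0636], np.float64(-25.6))
```

{"name": "jog_arm", "arguments": {
  "rows": [
    {"fingers":-0.54,"dp":[0.404,0.4035,0.02],"twist":-25.6},
    {"fingers":-0.54,"dp":[0.404,0.4035,0.02],"twist":-25.6},
    {"fingers":-0.54,"dp":[0.404,0.4035,0.02],"twist":-25.6},
    {"fingers":-0.54,"dp":[0.404,0.4035,0.02],"twist":-25.6},
    {"fingers":-0.54,"dp":[0.404,0.4035,0.02],"twist":-25.6},
    {"fingers":-0.54,"dp":[0.404,0.4035,0.02],"twist":-25.6},
    {"fingers":-0.54,"dp":[0.404,0.4035,0.02],"twist":-25.6},
    {"fingers":-0.54,"dp":[0.404,0.4035,0.02],"twist":-25.6},
    {"fingers":-0.54,"dp":[0.404,0.4035,0.02],"twist":-25.6},
    {"fingers":-0.54,"dp":[0.404,0.4035,0.02],"twist":-25.6},
    {"fingers":-0.54,"dp":[0.404,0.4035,0.02],"twist":-25.6},
    {"fingers":-0.54,"dp":[0.404,0.4035,0.02],"twist":-25.6},
    {"fingers":-0.54,"dp":[0.404,0.4035,0.02],"twist":-25.6},
    {"fingers":-0.54,"dp":[0.404,0.4035,0.02],"twist":-25.6},
    {"fingers":-0.54,"dp":[0.404,0.4035,0.0636],"twist":-25.6},
    {"fingers":-0.54,"dp":[0.404,0.4035,0.0636],"twist":-25.6},
    {"fingers":-0.54,"dp":[0.404,0.4035,0.0636],"twist":-25.6},
    {"fingers":-0.54,"dp":[0.404,0.4035,0.0636],"twist":-25.6}
  ],
  "grip_force": 20
}}

```text
time: 2.8
eef_pos: [0.4592, 0.0454, 0.1711]
eef_rot: [1.0, 0.022, 0.001, 0.0]
ft_force: [-0.0, 0.5, 0.2]
finger_gap: 0.0199
```

Run:
```python
from h import *
o=arm.get_obs(); print({k:r(o[k]) for k in ["time","eef_pos","eef_rot","qpos","ft_force","finger_gap"]})
p=arm.read_camera("wrist"); im=p["pixels"].copy()
for q in ["knife_mid","knife_left","knife_right","chute_flange","chute_lane","chute_hopper"]:
    print(q,[(r(M.T@(d["point"]-P)),round(d["score"],2),[int(x) for x in proj(p,d["point"])]) for d in arm.pinpoint(p,q)][:3])
for q in [(.175,.036,.03),(.175,-.036,.03),(.09,.036,.03),(.09,-.036,.03),(.2,0,0)]:
    try: cv2.circle(im,[int(round(t)) for t in proj(p,c(*q))],3,(255,0,255),-1)
    except Exception as e: print(e)
cv2.imwrite("pics/w1.png",im)
```

```text
{'time': 2.8, 'eef_pos': [0.4592, 0.0454, 0.1711], 'eef_rot': [0.9998, 0.0221, 0.0007, 0.0001], 'qpos': [0.4527, 0.1665, -0.4717, 0.0011, -0.9314, 1.1617], 'ft_force': [-0.0328, 0.5283, 0.2452], 'finger_gap': 0.0199}
knife_mid [([0.0572, -0.2163, -0.0339], 0.77, [590, 277]), ([0.1397, -0.0012, 0.0068], 0.75, [319, 195]), ([0.221, -0.2013, -0.0745], 0.7, [602, 48])]
knife_left [([0.1703, -0.2324, -0.0624], 0.81, [633, 124])]
knife_right []
chute_flange [([0.1745, 0.0036, 0.0001], 0.91, [311, 136])]
chute_lane []
chute_hopper [([0.2326, 0.0032, 0.0004], 0.57, [311, 25])]
```

View pics/w1.png

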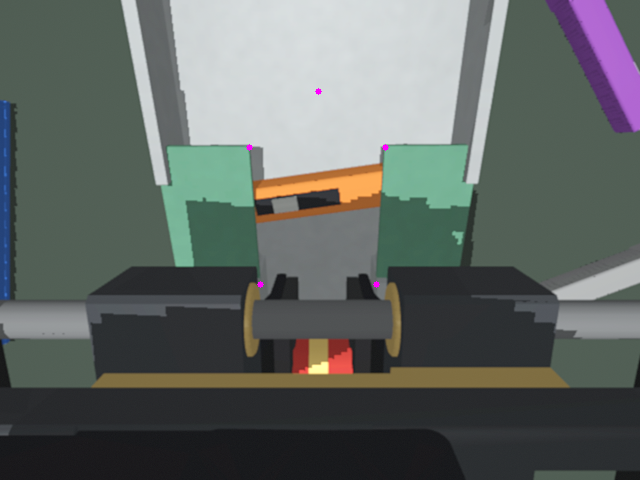

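{"name": "jog_arm", "arguments": {
  "rows": [
    {"fingers":-0.54,"dp":[0,0,0.035],"twist":0},
    {"fingers":-0.54,"dp":[0,0,0.07],"twist":0},
    {"fingers":-0.54,"dp":[0,0,0.085],"twist":0},
    {"fingers":-0.54,"dp":[0,0,0.096],"twist":0},
    {"fingers":-0.54,"dp":[0,0,0.096],"twist":0},
    {"fingers":-0.54,"dp":[0,0,0.096],"twist":0}
  ]
}}

```text
time: 3.65
eef_pos: [0.4586, 0.0451, 0.074]
eef_rot: [1.0, 0.022, -0.0, 0.0]
ft_force: [0.4, 0.2, 0.5]
finger_gap: 0.02
```

{"name": "jog_arm", "arguments": {
  "rows": [
    {"fingers":-0.54,"dp":[0.006,0,-0.0013],"twist":0},
    {"fingers":-0.54,"dp":[0.012,0,-0.0026],"twist":0},
    {"fingers":-0.54,"dp":[0.018,0,-0.0038],"twist":0},
    {"fingers":-0.54,"dp":[0.024,0,-0.0051],"twist":0},
    {"fingers":-0.54,"dp":[0.03,0,-0.0064],"twist":0},
    {"fingers":-0.54,"dp":[0.036,0,-0.0077],"twist":0},
    {"fingers":-0.54,"dp":[0.042,0,-0.009],"twist":0},
    {"fingers":-0.54,"dp":[0.048,0,-0.0102],"twist":0},
    {"fingers":-0.54,"dp":[0.054,0,-0.0115],"twist":0},
    {"fingers":-0.54,"dp":[0.054,0,-0.0115],"twist":0}
  ]
}}

```text
time: 4.48
eef_pos: [0.5143, 0.0476, 0.0858]
eef_rot: [1.0, 0.022, 0.001, -0.0]
ft_force: [0.7, 0.6, 0.1]
finger_gap: 0.02
```

Run:
```python
from h import *
p=arm.read_camera("wrist"); cv2.imwrite("pics/w2.png",p["pixels"])
```

```text
(no output)
```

View pics/w2.png

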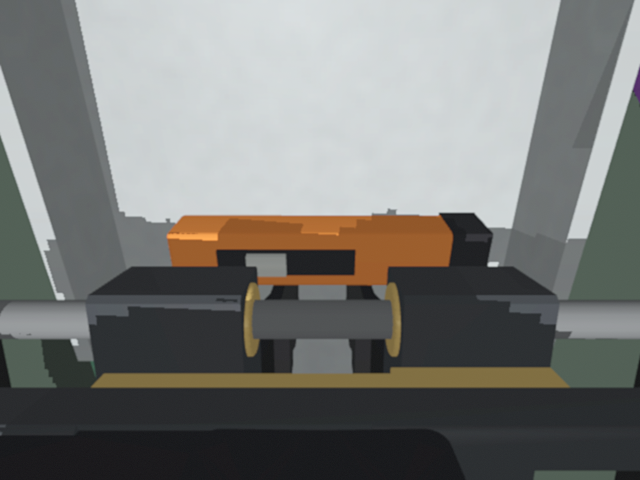

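The knife (170–490, row 240) is now square across the chute against both fingers; I'll keep pushing.

{"name": "jog_arm", "arguments": {
  "rows": [
    {"fingers":-0.54,"dp":[0.006,0,-0.0013],"twist":0},
    {"fingers":-0.54,"dp":[0.012,0,-0.0026],"twist":0},
    {"fingers":-0.54,"dp":[0.018,0,-0.0038],"twist":0},
    {"fingers":-0.54,"dp":[0.024,0,-0.0051],"twist":0},
    {"fingers":-0.54,"dp":[0.03,0,-0.0064],"twist":0},
    {"fingers":-0.54,"dp":[0.036,0,-0.0077],"twist":0},
    {"fingers":-0.54,"dp":[0.042,0,-0.009],"twist":0},
    {"fingers":-0.54,"dp":[0.048,0,-0.0102],"twist":0},
    {"fingers":-0.54,"dp":[0.053,0,-0.0113],"twist":0},
    {"fingers":-0.54,"dp":[0.053,0,-0.0113],"twist":0},
    {"fingers":-0.54,"dp":[0.053,0,-0.0113],"twist":0}
  ]
}}

```text
time: 5.45
eef_pos: [0.5658, 0.0496, 0.0968]
eef_rot: [1.0, 0.021, 0.0, -0.0]
ft_force: [-0.2, 0.2, -0.0]
finger_gap: 0.0201
```

{"name": "jog_arm", "arguments": {
  "rows": [
    {"fingers":-0.54,"dp":[-0.012,0,0.0],"twist":0},
    {"fingers":-0.54,"dp":[-0.012,0,-0.04],"twist":0},
    {"fingers":-0.54,"dp":[-0.012,0,-0.08],"twist":0},
    {"fingers":-0.54,"dp":[-0.012,0,-0.1],"twist":0},
    {"fingers":-0.54,"dp":[-0.012,0,-0.1],"twist":0}
  ]
}}

```text
time: 5.87
eef_pos: [0.5564, 0.0497, 0.2029]
eef_rot: [1.0, 0.022, 0.006, -0.001]
ft_force: [-0.2, 0.9, -0.8]
finger_gap: 0.0198
```

Run:
```python
from h import *
o=arm.get_obs(); print(r(M.T@(o["eef_pos"]-P)))
for n in ["wrist","top"]:
  p=arm.read_camera(n); cv2.imwrite(f"pics/3{n}.png",p["pixels"])
  for q in ["knife_mid","knife_left","knife_right"]:
    print(n,q,[(r(M.T@(d["point"]-P)),round(d["score"],2),[int(x) for x in proj(p,d["point"])]) for d in arm.pinpoint(p,q)][:4])
```

```text
[0.2313, -0.0014, 0.1223]
wrist knife_mid [([0.2181, -0.2007, -0.0716], 0.78, [558, 188]), ([0.0546, -0.2155, -0.0393], 0.72, [549, 366]), ([0.2432, -0.0076, 0.0108], 0.71, [330, 190]), ([0.2342, 0.0092, 0.0035], 0.53, [304, 200])]
wrist knife_left [([0.2443, 0.0538, 0.0071], 0.9, [234, 187]), ([0.1708, -0.2354, -0.0618], 0.68, [590, 244])]
wrist knife_right [([0.2628, -0.1682, -0.0829], 0.94, [525, 132]), ([0.2443, -0.0646, 0.0085], 0.74, [420, 188]), ([0.0796, -0.2696, -0.042], 0.7, [612, 343])]
top knife_mid [([0.0525, -0.2151, -0.0356], 0.78, [403, 291]), ([0.2161, -0.1987, -0.0697], 0.7, [391, 212]), ([-0.0891, 0.1865, -0.0044], 0.62, [212, 371])]
top knife_left [([0.0301, -0.1622, -0.0287], 0.96, [379, 303]), ([0.1694, -0.2319, -0.0632], 0.93, [407, 234])]
top knife_right [([0.2646, -0.1655, -0.0829], 0.94, [374, 190]), ([0.0719, -0.27, -0.0404], 0.89, [429, 280]), ([0.2403, -0.0624, 0.0078], 0.55, [327, 204]), ([-0.0668, 0.1318, -0.0125], 0.51, [239, 358])]
```

View pics/3wrist.png

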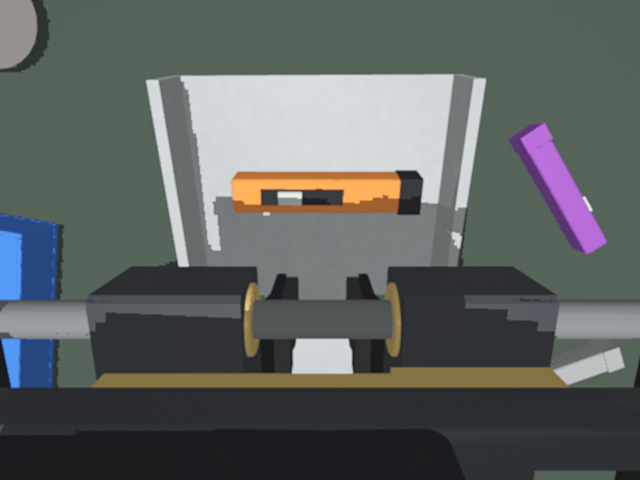

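Run:
```python
from h import *
o=arm.get_obs(); g=c(.242,-.006,0); print(r(g),r(o["eef_pos"])); g[2]+=.020
print(tocmd(o,g,.043-np.pi/2))
```

```text
[0.5925, 0.0467, 0.0854] [0.5529, 0.0489, 0.1954]
([0.0397, 0.0038, 0.0899], np.float64(90.0))
```

{"name": "jog_arm", "arguments": {
  "rows": [
    {"fingers":-0.22,"dp":[0.04,0.004,0.03],"twist":90},
    {"fingers":-0.22,"dp":[0.04,0.004,0.03],"twist":90},
    {"fingers":-0.22,"dp":[0.04,0.004,0.03],"twist":90},
    {"fingers":-0.22,"dp":[0.04,0.004,0.03],"twist":90},
    {"fingers":-0.22,"dp":[0.04,0.004,0.03],"twist":90},
    {"fingers":-0.22,"dp":[0.04,0.004,0.03],"twist":90},
    {"fingers":-0.22,"dp":[0.04,0.004,0.03],"twist":90},
    {"fingers":-0.22,"dp":[0.04,0.004,0.03],"twist":90},
    {"fingers":-0.22,"dp":[0.04,0.004,0.03],"twist":90},
    {"fingers":-0.22,"dp":[0.04,0.004,0.03],"twist":90},
    {"fingers":-0.22,"dp":[0.04,0.004,0.03],"twist":90},
    {"fingers":-0.22,"dp":[0.04,0.004,0.03],"twist":90},
    {"fingers":-0.22,"dp":[0.04,0.004,0.03],"twist":90},
    {"fingers":-0.22,"dp":[0.04,0.004,0.03],"twist":90},
    {"fingers":-0.22,"dp":[0.04,0.004,0.03],"twist":90},
    {"fingers":-0.22,"dp":[0.04,0.004,0.03],"twist":90}
  ]
}}

```text
time: 7.6
eef_pos: [0.5935, 0.0467, 0.1663]
eef_rot: [0.723, -0.691, -0.0, 0.0]
ft_force: [-0.5, -0.4, 0.2]
finger_gap: 0.0338
```

Run:
```python
from h import *
p=arm.read_camera("wrist"); im=p["pixels"].copy()
o=arm.get_obs(); g=c(.242,-.006,0); g[2]+=.020
print(tocmd(o,g,.043-np.pi/2),r(o["qpos"]))
for q in ["knife_mid","knife_left","knife_right"]:
    print(q,[(r(M.T@(d["point"]-P)),round(d["score"],2),[int(x) for x in proj(p,d["point"])]) for d in arm.pinpoint(p,q)][:3])
for x in (.231,.253):
  for y in (-.064,.052): cv2.circle(im,[int(round(t)) for t in proj(p,c(x,y,.02))],3,(255,0,255),-1)
cv2.imwrite("pics/w4.png",im)
```

```text
([-0.0, 0.0009, 0.061], np.float64(0.1)) [0.3503, 0.3896, -0.1627, -0.0, -1.0191, -0.306]
knife_mid [([0.2415, -0.0067, 0.0102], 0.95, [327, 258])]
knife_left [([0.2433, 0.054, 0.0068], 0.75, [322, 353]), ([0.0268, -0.1615, -0.0343], 0.75, [619, 6]), ([0.231, 0.0032, 0.0011], 0.4, [341, 269])]
knife_right [([0.2409, -0.0641, 0.0107], 0.63, [329, 155])]
```

View pics/w4.png

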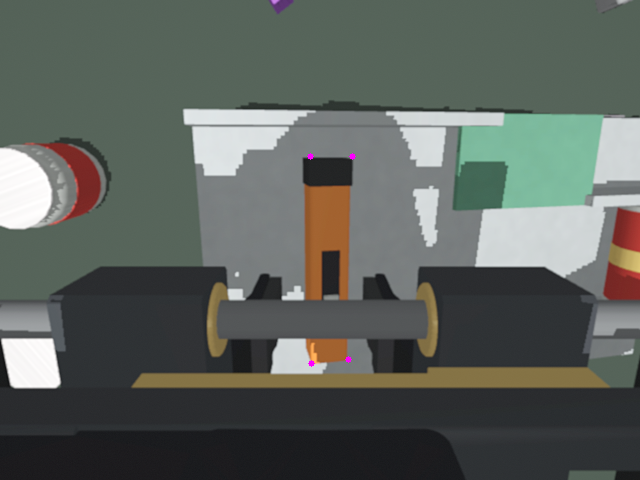

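{"name": "jog_arm", "arguments": {
  "rows": [
    {"fingers":-0.22,"dp":[0,0,0.03],"twist":0},
    {"fingers":-0.22,"dp":[0,0,0.05],"twist":0},
    {"fingers":-0.22,"dp":[0,0,0.06],"twist":0},
    {"fingers":-0.22,"dp":[0,0,0.06],"twist":0},
    {"fingers":-0.22,"dp":[0,0,0.06],"twist":0},
    {"fingers":-0.4,"dp":[0,0,0.061],"twist":0},
    {"fingers":-0.55,"dp":[0,0,0.061],"twist":0},
    {"fingers":-1,"dp":[0,0,0.061],"twist":0},
    {"fingers":-1,"dp":[0,0,0.061],"twist":0},
    {"fingers":-1,"dp":[0,0,0.061],"twist":0},
    {"fingers":-1,"dp":[0,0,0.061],"twist":0},
    {"fingers":-1,"dp":[0,0,0.061],"twist":0}
  ],
  "grip_force": 20
}}

```text
time: 8.8
eef_pos: [0.5938, 0.0468, 0.1069]
eef_rot: [0.722, -0.692, 0.0, -0.0]
ft_force: [-2.6, 0.6, 5.8]
finger_gap: 0.0226
```

Gripped (22.6 mm). Lift slowly and look.

{"name": "jog_arm", "arguments": {
  "rows": [
    {"fingers":-1,"dp":[0,0,-0.005],"twist":0},
    {"fingers":-1,"dp":[0,0,-0.015],"twist":0},
    {"fingers":-1,"dp":[0,0,-0.03],"twist":0},
    {"fingers":-1,"dp":[0,0,-0.05],"twist":0},
    {"fingers":-1,"dp":[0,0,-0.07],"twist":0},
    {"fingers":-1,"dp":[0,0,-0.09],"twist":0},
    {"fingers":-1,"dp":[0,0,-0.1],"twist":0},
    {"fingers":-1,"dp":[0,0,-0.1],"twist":0},
    {"fingers":-1,"dp":[0,0,-0.1],"twist":0}
  ],
  "grip_force": 30
}}

```text
time: 9.55
eef_pos: [0.5934, 0.0469, 0.2058]
eef_rot: [0.722, -0.692, -0.0, -0.0]
ft_force: [-1.1, -0.0, -1.4]
finger_gap: 0.0225
```

Run:
```python
from h import *
p=arm.read_camera("side"); cv2.imwrite("pics/s5.png",cv2.resize(p["pixels"][100:300,200:440],None,fx=3,fy=3,interpolation=cv2.INTER_CUBIC))
o=arm.get_obs(); print(r(o["eef_pos"]),o["finger_gap"],r(o["qpos"]),r(o["ft_torque"]),r(o["ft_force"]))
t=arm.read_camera("top"); m=arm.silhouettes(t,"tray_in")[0]; m2=arm.silhouettes(p,"tray_in"); print(m["score"])
b=t["pixels"].astype(int); k=((b[...,0]>120)&(b[...,0]>b[...,2]+80)&(b[...,0]>b[...,1]+50)).astype(np.uint8)
cs=max(cv2.findContours(k,cv2.RETR_EXTERNAL,cv2.CHAIN_APPROX_NONE)[0],key=cv2.contourArea)
q=cv2.boxPoints(cv2.minAreaRect(cs)); W=[ray(t,*u,.045)[:2] for u in q]; print(r(W),r(np.mean(W,0)))
print([ (r(d["point"]),d["score"]) for d in arm.pinpoint(t,"tray_in")],[ (r(d["point"]),d["score"]) for d in arm.pinpoint(p,"tray_in")])
```

```text
[0.5929, 0.0467, 0.2047] 0.022401124684971154 [0.3503, 0.3558, -0.1111, -0.0009, -1.1055, -0.3074] [0.0831, -0.0379, 0.0287] [-0.2662, -0.355, -0.5581]Traceback (most recent call last):
  File "<stdin>", line 4, in <module>
IndexError: list index out of range
```

View pics/s5.png

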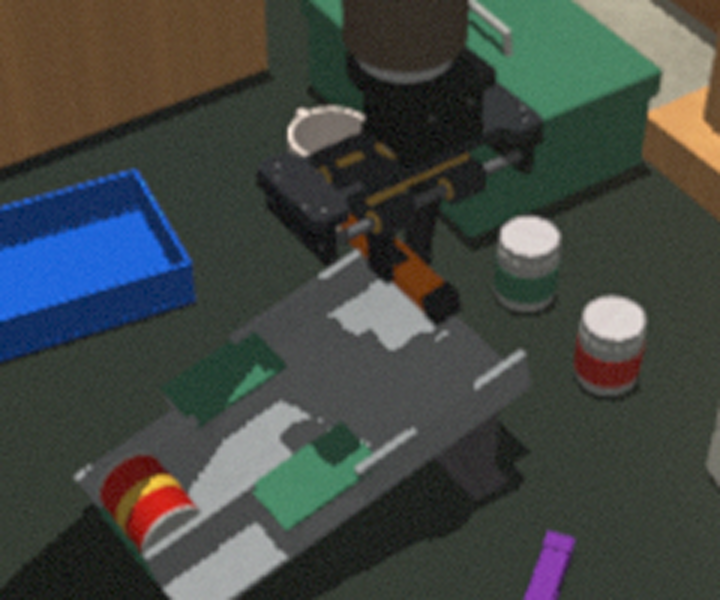

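Run:
```python
from h import *
t=arm.read_camera("top"); b=cv2.imread("pics/top0.png").astype(int); k=((b[...,0]>60)&(b[...,0]>b[...,2]*2+20)&(b[...,0]>b[...,1]*1.4+15)).astype(np.uint8); k[:,330:]=0
cs=max(cv2.findContours(k,cv2.RETR_EXTERNAL,cv2.CHAIN_APPROX_NONE)[0],key=cv2.contourArea)
q=cv2.approxPolyDP(cv2.convexHull(cs),6,True)[:,0].astype(float); print(q.tolist()); W=np.array([ray(t,*u,.045)[:2] for u in q]); print(r(W),r(np.mean(W,0)))
m=cv2.minAreaRect((W*1000).astype(np.float32)); print(m)
o=arm.get_obs(); ctr=np.array(m[0])/1000
print(tocmd(o,[*ctr,.205],0.0))
```

```text
[[117.0, 224.0], [190.0, 237.0], [173.0, 329.0], [97.0, 321.0]]
[[0.5609, 0.4213], [0.5339, 0.2712], [0.3495, 0.2976], [0.3656, 0.4487]] [0.4525, 0.3597]
((452.6669921875, 359.5839538574219), (152.33628845214844, 197.17811584472656), 81.9975357055664)
([-0.3187, 0.1266, -0.0007], np.float64(-87.5))
```

{"name": "jog_arm", "arguments": {
  "rows": [
    {"fingers":-1,"dp":[-0.03,0.012,0],"twist":-7},
    {"fingers":-1,"dp":[-0.06,0.024,0],"twist":-14},
    {"fingers":-1,"dp":[-0.09,0.036,0],"twist":-21},
    {"fingers":-1,"dp":[-0.12,0.048,0],"twist":-28},
    {"fingers":-1,"dp":[-0.15,0.06,0],"twist":-35},
    {"fingers":-1,"dp":[-0.18,0.072,0],"twist":-42},
    {"fingers":-1,"dp":[-0.21,0.083,0],"twist":-49},
    {"fingers":-1,"dp":[-0.24,0.095,0],"twist":-56},
    {"fingers":-1,"dp":[-0.27,0.107,0],"twist":-63},
    {"fingers":-1,"dp":[-0.295,0.117,0],"twist":-70},
    {"fingers":-1,"dp":[-0.31,0.123,0],"twist":-76},
    {"fingers":-1,"dp":[-0.323,0.128,0],"twist":-79.5},
    {"fingers":-1,"dp":[-0.323,0.128,0],"twist":-79.5},
    {"fingers":-1,"dp":[-0.323,0.128,0],"twist":-79.5},
    {"fingers":-1,"dp":[-0.323,0.128,0],"twist":-79.5}
  ]
}}

```text
time: 11.0
eef_pos: [0.4517, 0.3634, 0.205]
eef_rot: [0.998, -0.071, -0.0, 0.001]
ft_force: [0.2, 0.4, -1.5]
finger_gap: 0.0226
```

Run:
```python
from h import *
p=arm.read_camera("wrist"); cv2.imwrite("pics/w6.png",p["pixels"])
o=arm.get_obs(); print(r(o["eef_pos"]),o["finger_gap"],r(o["qpos"]))
print([ (r(d["point"]),d["score"]) for d in arm.pinpoint(p,"tray_in")],[ (r(d["point"]),d["score"]) for d in arm.pinpoint(p,"knife_mid")])
s=arm.read_camera("side");print([ (r(d["point"]),d["score"]) for q in ["knife_mid","knife_left","knife_right"] for d in arm.pinpoint(s,q) if d["point"][2]>.04])
```

```text
[0.4519, 0.3631, 0.2052] 0.022595702781712964 [0.9562, 0.3303, -0.1483, 0.0, -1.0934, 0.4728]
[] [([0.4479, 0.3617, 0.1924], 0.91)]
[([0.4476, 0.3607, 0.1899], 0.83), ([0.395, 0.3671, 0.196], 0.75), ([0.509, 0.3525, 0.1942], 0.73)]
```

View pics/w6.png

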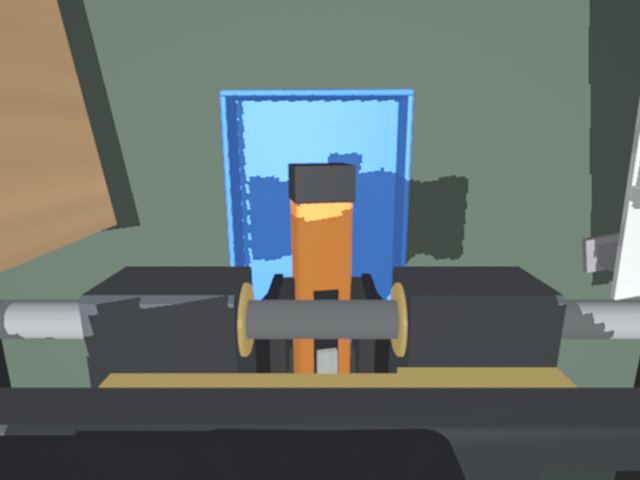

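{"name": "jog_arm", "arguments": {
  "rows": [
    {"fingers":-1,"dp":[0,0,0.02],"twist":0},
    {"fingers":-1,"dp":[0,0,0.045],"twist":0},
    {"fingers":-1,"dp":[0,0,0.07],"twist":0},
    {"fingers":-1,"dp":[0,0,0.095],"twist":0},
    {"fingers":-1,"dp":[0,0,0.115],"twist":0},
    {"fingers":-1,"dp":[0,0,0.135],"twist":0},
    {"fingers":-1,"dp":[0,0,0.15],"twist":0},
    {"fingers":-1,"dp":[0,0,0.16],"twist":0},
    {"fingers":-1,"dp":[0,0,0.168],"twist":0},
    {"fingers":-1,"dp":[0,0,0.172],"twist":0},
    {"fingers":-1,"dp":[0,0,0.172],"twist":0},
    {"fingers":-1,"dp":[0,0,0.172],"twist":0}
  ]
}}

```text
time: 12.35
eef_pos: [0.4522, 0.3644, 0.0344]
eef_rot: [0.998, -0.07, 0.0, -0.0]
ft_force: [-0.5, -0.0, -0.2]
finger_gap: 0.0224
```

{"name": "jog_arm", "arguments": {
  "rows": [
    {"fingers":-1,"dp":[0,0,0.001],"twist":0},
    {"fingers":-1,"dp":[0,0,0.002],"twist":0},
    {"fingers":-1,"dp":[0,0,0.003],"twist":0},
    {"fingers":-1,"dp":[0,0,0.004],"twist":0},
    {"fingers":-1,"dp":[0,0,0.005],"twist":0},
    {"fingers":-1,"dp":[0,0,0.005],"twist":0}
  ]
}}

```text
time: 12.85
eef_pos: [0.4517, 0.3638, 0.0286]
eef_rot: [0.998, -0.07, -0.0, 0.0]
ft_force: [-0.6, -0.4, -1.2]
finger_gap: 0.0226
```

{"name": "jog_arm", "arguments": {
  "rows": [
    {"fingers":-1,"dp":[0,0,0.001],"twist":0},
    {"fingers":-1,"dp":[0,0,0.002],"twist":0},
    {"fingers":-1,"dp":[0,0,0.003],"twist":0},
    {"fingers":-1,"dp":[0,0,0.003],"twist":0}
  ]
}}

```text
time: 13.18
eef_pos: [0.4519, 0.3641, 0.0268]
eef_rot: [0.998, -0.07, 0.0, 0.0]
ft_force: [-1.5, -1.2, 5.7]
finger_gap: 0.0226
```

{"name": "jog_arm", "arguments": {
  "rows": [
    {"fingers":-0.3,"dp":[0,0,0],"twist":0},
    {"fingers":-0.1,"dp":[0,0,0],"twist":0},
    {"fingers":0.1,"dp":[0,0,0],"twist":0},
    {"fingers":0.1,"dp":[0,0,0],"twist":0},
    {"fingers":0.1,"dp":[0,0,0],"twist":0},
    {"fingers":0.1,"dp":[0,0,-0.01],"twist":0},
    {"fingers":0.1,"dp":[0,0,-0.03],"twist":0},
    {"fingers":0.1,"dp":[0,0,-0.06],"twist":0},
    {"fingers":0.1,"dp":[0,0,-0.1],"twist":0},
    {"fingers":0.1,"dp":[0,0,-0.14],"twist":0},
    {"fingers":0.1,"dp":[0,0,-0.17],"twist":0},
    {"fingers":0.1,"dp":[0,0,-0.17],"twist":0},
    {"fingers":0.1,"dp":[0,0,-0.17],"twist":0},
    {"fingers":0.1,"dp":[0,0,-0.17],"twist":0}
  ]
}}

```text
time: 14.35
eef_pos: [0.4513, 0.3635, 0.1957]
eef_rot: [0.998, -0.07, -0.0, 0.0]
ft_force: [0.2, -0.3, 0.2]
finger_gap: 0.0481
```

Run:
```python
from h import *
p=arm.read_camera("wrist"); s=arm.read_camera("side")
for v in (p,s): print([ (r(d["point"]),round(d["score"],2)) for q in ["knife_mid","knife_left","knife_right"] for d in arm.pinpoint(v,q) if d["point"][1]>.29])
print([(q,r(d["point"])) for q in ["tin_out","tape"] for d in arm.pinpoint(s,q)[:1]])
cv2.imwrite("pics/end.png",np.hstack([cv2.resize(p["pixels"],(400,300)),cv2.resize(s["pixels"],(400,300))]))
```

```text
[([0.4489, 0.3664, 0.0109], 0.84), ([0.392, 0.3722, 0.0118], 0.88), ([0.511, 0.3563, 0.0135], 0.64)]
[([0.4505, 0.363, 0.0026], 0.41), ([0.3947, 0.3727, 0.0145], 0.8), ([0.5087, 0.3529, 0.0138], 0.59)]
[('tin_out', [0.3745, 0.0419, 0.0649]), ('tape', [0.4447, -0.3659, 0.0021])]
```

View pics/end.png

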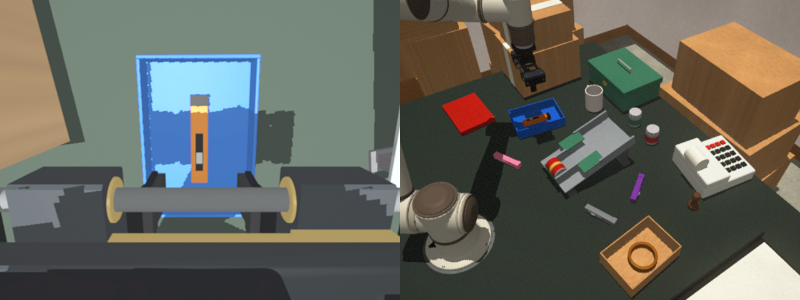

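The knife lies flat in the middle of the tray at (200,140) in the wrist view. The gripper is well clear of it, and nothing else has moved.

```bash
python3 -c "
from h import *
print(arm.close_job())"
```

```text
the job is handed in; nothing more can be done
None
```

The orange knife is now lying in the middle of the blue tray. I handed the job in at about 14.5 s of the 50 s allowed; no verdict is reported.

- **Push:** I pushed it up the chute floor with both fingertips until it lay square across the hopper. Its ends measured about 241–244 mm up from the outlet, where more than 186 mm was needed.
- **Lift and placing:** I gripped it across its width, lifted it clear and lowered it until it touched the tray floor at about 6 N. Then I opened the fingers and raised the gripper to about 0.2 m.
- **Last checks:** The wrist and side cameras put the knife's middle within a few millimetres of the tray's centre. The final picture shows it flat and released, with nothing touching the robot.
- **Other things:** The tin at the outlet measured within 2 mm of where it started. The tape roll, other tins, mug and stamp look undisturbed in the final picture, but I did not measure how far they might have moved.
- **Disagreement:** The side camera gave the knife's middle a height of 3 mm, with a low score (0.41). The wrist camera gave 11 mm, and both cameras put the ends at 12–15 mm, which fits a knife lying flat.

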